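# Lock the source and raise its shield wall

## Robot

A 6-joint arm with a two-finger parallel gripper is mounted at the origin on a cart in front of the work surface, level with it; the furniture and walls round the work are solid. World frame = base frame: x ahead of the robot, y to its left, z up, the work surface at z = 0. Lengths are in m, angles in rad, forces in N, time in s.
With the tool pointing down it reaches from about 0.25 to 0.725 m from the base axis. Payload 4 kg.
Tool frame: the origin (TCP) lies on the centre line of the jaws, within the pads' length; the fingertips stand ahead of it and the grasp point (between the pads) lies 3 mm ahead of it (bot.tcp_to_tips is the z of the fingertips in the tool frame, in m); z points along the fingers, y is the line along which they close (so a half turn about z gives the same grasp; the last joint's range is limited). The gripper opens to 85 mm and grips with 20 to 120 N. Pads are 22 mm wide; open, the fingers measure 114 mm over their backs; the gripper's body (76 mm by 85 mm) begins 54 mm behind the grasp point. The pads swing forward as they close: fully open they stand 13 mm farther back than shut.
Start: joints at [1.31, 0.241, 0.005, 1.335, 0, 1.571], TCP at [0.129, 0.483, 0.253] pointing down, gripper open.
Joint ranges: [-2.72, 2.72], [-1.05, 1.87], [-1.09, 1.28], [-1.99, 2.15], [-1.42, 1.44], [-3.14, 3.14]. Speed limits (rad/s): [2.79, 2.79, 3.14, 3.14, 3.14, 3.14].

## Interface

Orientations are given as a unit quaternion [x, y, z, w].
In Python, from workcell import telemetry, camera, camera_params, ticket, boxes_of, cut_out, spot_point, bot gives the robot as it stands.
- The arm moves only by the shell command python3 -m creep 'ROWS'. ROWS is text: rows parted by semicolons, each of 5 numbers parted by spaces: the opening, from 0 (shut) to 1 (fully open), then the shift along the tool's x, y, z in units of 150 mm (1.0 is 150 mm), then the turn about the tool's z in units of 180 degrees (1.0 is 180 degrees). In form: claw x y z turn; .... A call has 1 to 12 rows; each row is the pose to reach, as a shift and turn from the pose commanded when the call began, along the tool's axes at that moment, turning the shorter way round; what a row does not reach only later rows make up. A row lasts 1/8 s, in which the tool goes at most 62.5 mm and 10.7 degrees, less where a joint would pass 70% of its speed; a pose out of reach is approached as far as the arm can. A call with a number of a shift or a turn outside -1 to 1 is refused whole. A call with a gripper value outside its range is refused whole. The fingers move at their own pace and stop on an object; the grip force is fixed at half the most. Time passes only in rows, so rows that repeat a pose let the fingers close. It gives the time, the measured TCP pose, the force, the opening and the grip force at its end, in the units of the state.
- telemetry.get_obs(): the state, without advancing time (a new reading comes with each control period).
- camera(name): name is "scene" or "top" or "wrist"; returns the picture (384x512x3 uint8, red, green, blue); there is no depth.
- camera_params(name): a dict with "camera_matrix" (3x3 intrinsics, pixels), "eye" and "attitude" of the camera in the world. Camera axes: x right, y down, z forward; pixel columns grow to the right and rows downward; lengths in m; the calibration is good to about 2 mm. A picture is of the moment at which its call begins: read the wrist's pose just before it. camera_params takes no time and is no camera call; for the wrist camera it gives the pose at the moment of the call.
- ticket.job_done(): hands the job in; it is judged then, once.
Trained networks look in the newest picture that a camera, given by its name, has taken for a name from the list of things; names that differ only in an ending like _2 or _b are one class to them, and where a whole thing is asked for, a point or a joint stands for the part that bears it (a point fixed in the world has none). Each returns a list of dicts, best first, with "conf" (0 to 1); they miss things now and then, are a little off and sometimes report something else, mostly with a low value. They report only what shows in the picture. A call takes as long as a camera call.
- boxes_of(thing, camera): "at" ([x, y, z] in m, in world coordinates, good to about 4 mm: the middle of the surface that is visible of it).
- cut_out(thing, camera): "pixels" (384x512 bool, what is visible of it).
- spot_point(thing, camera): "at" ([x, y, z] in m, in world coordinates, good to about 4 mm: a listed point, or the origin of a listed thing).
The state is a dict: "clock": time; "joint_pos": joint angles; "joint_vel": joint speeds; "tau": joint torques, N m; "eef_pos": TCP position; "tool_rot": TCP orientation; "ft_force": force on the tool from outside, world axes, zero at the start; "ft_torque": the same for the moment, N m; "grip_width": finger opening in m; "grasp_force": force on a finger pad.
Only numpy, scipy, OpenCV 4.12 (cv2) and the standard library are available. Lean on these libraries where they do the work, as an engineer would, in place of code of your own. Each camera call takes 0.05 s, during which the arm holds its last target. There are 200 camera calls.

## Task

The calibration source in the yellow pot is to be shielded: first lock it in by turning the pot's collar clockwise until its white pointer meets the green mark, at the stop. Then lay every loose grey brick on the bedded first course in running bond, square to the wall and centred over a joint of the course below, completing each course before the next; a brick that was left askew on the wall must be set right too. Leave the other things on the desk alone.

Things in the scene. Friction and masses are not known exactly. Their poses are not given: they have to be found in the camera images.
- footing: fixed shield footing: aluminium tray 44 x 276 x 6 mm with the first course of four grey bricks bedded in it, in a row along the tray's y axis at 66 mm pitch (y = -99, -33, 33, 99 mm; 2 mm joints; brick tops 38 mm above the desk). Origin at the centre of the tray's underside on the desk; x axis across the wall, away from the robot, towards the pot
- seat_a1 (a point): where the centre of a second-course brick belongs: over the joint between the first and second bedded bricks, 54 mm above the desk (footing y = -66 mm). Axes as the footing's; a brick lies with its length along y
- seat_a2 (a point): the same, over the middle joint (footing y = 0)
- seat_a3 (a point): the same, over the last joint (footing y = +66 mm)
- seat_b1 (a point): where the centre of a third-course brick belongs: over the joint between the bricks at seat_a1 and seat_a2, 86 mm above the desk (footing y = -33 mm)
- seat_b2 (a point): the same, over the joint between the bricks at seat_a2 and seat_a3 (footing y = +33 mm)
- seat_c1 (a point): where the centre of the fourth-course brick belongs, if there are six bricks: over the joint between the bricks at seat_b1 and seat_b2, 118 mm above the desk (footing y = 0)
- source_pot: fixed yellow pot, its side about 30 mm behind the wall's back face and in front of a fixed red carton (130 mm high), 53 mm in diameter, 70 mm high to its shoulder; a red (unlocked) and a green (locked) mark on the shoulder. Origin at the centre of its underside, z up
- lock_collar (a joint): angle of the captive lock collar on top of the pot, rad: 0 = pointer at the red mark, 1.047 = pointer at the green mark, at the stop (locked). It grows as the collar turns clockwise seen from above; it turns stiffly (0.12 N m) and stays where it is left
- collar_grip (a point): middle of the collar's grip bar, on the turning axis, 93.5 mm above the desk. The upright-sided black bar is 12 mm thick, 44 mm long and 21 mm high (83 to 104 mm above the desk) and stands on the 45 mm wide collar disc. The point turns with the collar: its x axis lies along the bar, its -x points to the white pointer end
- brick_1: loose grey lead-loaded shielding brick, 32 x 64 x 32 mm (all bricks are alike, square in section, rounded edges, 0.4 to 0.65 kg); may be absent. Origin at its centre, y axis along its 64 mm length; at the start bricks 1 to 5 lie flat on the desk, brick 6 lies askew somewhere on the bedded course
- brick_2: loose grey lead-loaded shielding brick, 32 x 64 x 32 mm (all bricks are alike, square in section, rounded edges, 0.4 to 0.65 kg); may be absent. Origin at its centre, y axis along its 64 mm length; at the start bricks 1 to 5 lie flat on the desk, brick 6 lies askew somewhere on the bedded course
- brick_3: loose grey lead-loaded shielding brick, 32 x 64 x 32 mm (all bricks are alike, square in section, rounded edges, 0.4 to 0.65 kg); may be absent. Origin at its centre, y axis along its 64 mm length; at the start bricks 1 to 5 lie flat on the desk, brick 6 lies askew somewhere on the bedded course
- brick_4: loose grey lead-loaded shielding brick, 32 x 64 x 32 mm (all bricks are alike, square in section, rounded edges, 0.4 to 0.65 kg); may be absent. Origin at its centre, y axis along its 64 mm length; at the start bricks 1 to 5 lie flat on the desk, brick 6 lies askew somewhere on the bedded course
- brick_5: loose grey lead-loaded shielding brick, 32 x 64 x 32 mm (all bricks are alike, square in section, rounded edges, 0.4 to 0.65 kg); may be absent. Origin at its centre, y axis along its 64 mm length; at the start bricks 1 to 5 lie flat on the desk, brick 6 lies askew somewhere on the bedded course
- brick_6: loose grey lead-loaded shielding brick, 32 x 64 x 32 mm (all bricks are alike, square in section, rounded edges, 0.4 to 0.65 kg); may be absent. Origin at its centre, y axis along its 64 mm length; at the start bricks 1 to 5 lie flat on the desk, brick 6 lies askew somewhere on the bedded course
- microscope_2: fixed tall microscope just to the right of the work, 0.27 m deep (x), 0.23 m wide (y), 0.40 m high; keep the arm clear of it, also on the way from the start. Origin at the middle of its foot on the desk
- photometer_2: fixed large white instrument left of the work, 0.375 m deep and wide, 0.22 m high; keep the gripper clear of it. Origin at the middle of its foot on the desk
- slide_box: bystander: flat blue slide box, 74 x 86 x 30 mm; origin at the centre of its underside
- canister: bystander: round black and cream canister, 35 mm in diameter, 61 mm high; origin at the centre of its underside
- timer: bystander: white lab timer, 26 x 62 x 52 mm; origin at the centre of its underside

How it is judged:
By the outcome, as a careful person would: the job done as asked, in the order asked, and still so for the second after the job is handed in, with the robot touching nothing.
Of brick_1, brick_2, brick_3, brick_4, brick_5, brick_6 only 4 to 6 are there at a start; the rules pass over those that are not, and their reading is None.
At some moment in a run one of brick_4 may be knocked a few centimetres aside while the robot is not near it.
Once in a run the grip may slacken for a moment while it holds something.
It also fails if it takes over 208 s, if anything falls off the work surface, if the arm or the gripper's body presses on something with over 40 N, if the wrist force passes 120 N, or if a joint passes its speed limit or range.

## Working session

There is one attempt and no reset: what is moved stays moved. The work goes in short steps, Python scripts to look and compute and a shell command to move; the robot and the scene stay as the last step left them, time stands still between calls to the robot, and variables do not carry over. Pictures are saved under pics/ and viewed, at most 14 in all, crops included, and the job is handed in when it is done.

```bash
ls; mkdir -p pics; python3 - <<'E'
from workcell import *
import cv2,numpy as np
o=telemetry.get_obs();print({k:np.round(v,3).tolist() for k,v in o.items()}, bot.tcp_to_tips)
for c in("top","scene"):
    im=camera(c);cv2.imwrite(f"pics/{c}0.png",im[:,:,::-1])
    p=camera_params(c);print(c,{k:np.round(v,3).tolist() for k,v in p.items()})
    for t in("footing","brick_1","collar_grip","source_pot","slide_box","canister","timer","microscope_2","photometer_2"):
        print(t,[(np.round(d["at"],3).tolist(),round(d["conf"],2)) for d in spot_point(t,c)])
E
```

```text
pics
{'clock': 0.0, 'joint_pos': [1.31, 0.241, 0.004, 1.335, -0.0, 1.571], 'joint_vel': [-0.001, -0.001, -0.0, -0.003, 0.0, 0.0], 'tau': [-0.001, -37.232, 25.241, 0.017, -0.0, 0.0], 'eef_pos': [0.129, 0.483, 0.252], 'tool_rot': [0.13, 0.992, -0.001, -0.0], 'ft_force': [-0.363, -0.636, -0.293], 'ft_torque': [0.027, 0.008, 0.043], 'grasp_force': 0.0, 'grip_width': 0.086} 0.022
top {'camera_matrix': [[380.072, 0.0, 261.626], [0.0, 380.072, 189.599], [0.0, 0.0, 1.0]], 'eye': [0.44, 0.209, 0.996], 'attitude': [0.712, -0.701, 0.023, -0.018]}
footing [([0.559, 0.165, -0.001], 0.79), ([0.562, 0.166, 0.054], 0.46)]
brick_1 [([0.471, 0.149, 0.016], 0.72), ([0.552, 0.182, 0.056], 0.72), ([0.386, 0.18, 0.019], 0.63), ([0.377, 0.259, 0.016], 0.52)]
collar_grip [([0.636, 0.134, 0.092], 0.82)]
source_pot [([0.639, 0.136, -0.001], 0.76)]
slide_box [([0.374, 0.03, 0.001], 0.61), ([0.639, 0.136, -0.004], 0.6)]
canister [([0.633, 0.285, 0.002], 0.53), ([0.563, 0.165, -0.0], 0.53)]
timer [([0.64, -0.054, -0.0], 0.51)]
microscope_2 [([0.634, 0.136, 0.092], 0.37)]
photometer_2 []
scene {'camera_matrix': [[449.263, 0.0, 254.719], [0.0, 449.263, 190.659], [0.0, 0.0, 1.0]], 'eye': [-0.266, 0.871, 0.828], 'attitude': [-0.372, 0.805, -0.422, 0.188]}
footing [([0.56, 0.161, -0.004], 0.55)]
brick_1 [([0.557, 0.178, 0.052], 0.53)]
collar_grip [([0.634, 0.13, 0.093], 0.51)]
source_pot [([0.638, 0.132, -0.0], 0.95)]
slide_box [([0.372, 0.033, 0.001], 0.72)]
canister []
timer []
microscope_2 []
photometer_2 []
```

View pics/top0.png

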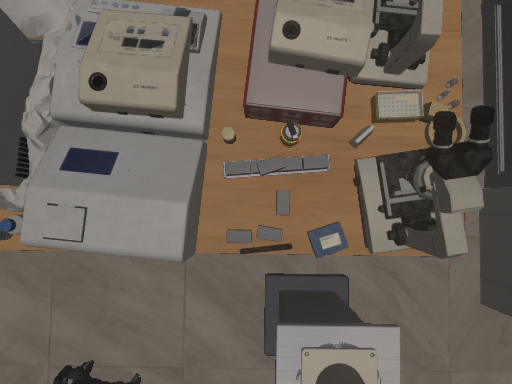

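View pics/scene0.png

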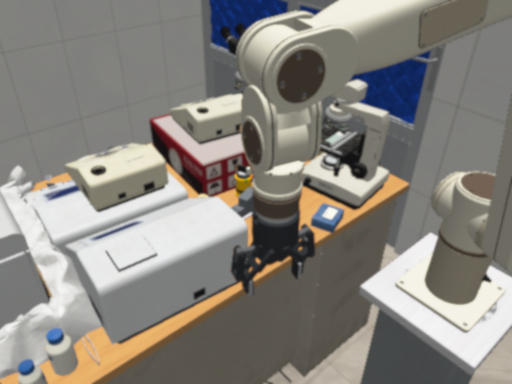

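The top view shows the footing at (225–329, 165), the askew brick at (270,165), loose bricks at (283,202), (239,236) and (269,232), and the pot at (291,132). I'll zoom in and measure the masks.

```bash
cat > h.py <<'E'
from workcell import *
import cv2,numpy as np
from scipy.spatial.transform import Rotation as R
def unproj(uv,z,c,p=None):
    "pixels -> world points on plane z"
    p=p or camera_params(c);K=np.array(p["camera_matrix"]);e=np.array(p["eye"])
    uv=np.atleast_2d(uv).astype(float)
    d=R.from_quat(p["attitude"]).apply(np.c_[uv,np.ones(len(uv))]@np.linalg.inv(K).T)
    return e+d*((z-e[2])/d[:,2])[:,None]
def proj(P,p):
    K=np.array(p["camera_matrix"]);q=R.from_quat(p["attitude"]).inv().apply(np.atleast_2d(P)-np.array(p["eye"]))@K.T
    return q[:,:2]/q[:,2:]
def rect(mask,z,c,p=None):
    "centre, (long,short), yaw of the long side of a mask laid on plane z"
    cn=max(cv2.findContours(mask.astype(np.uint8),0,cv2.CHAIN_APPROX_NONE)[0],key=len)[:,0]
    w=unproj(cn,z,c,p)[:,:2].astype(np.float32)*1000
    (x,y),_,_=cv2.minAreaRect(w);b=cv2.boxPoints(cv2.minAreaRect(w))
    e=[b[1]-b[0],b[2]-b[1]];l=max(e,key=np.linalg.norm);s=min(e,key=np.linalg.norm)
    a=np.degrees(np.arctan2(l[1],l[0]))%180
    return round(x,1),round(y,1),round(float(np.linalg.norm(l)),1),round(float(np.linalg.norm(s)),1),round(float(a),1)
E
python3 - <<'E'
from h import *
im=camera("top");cv2.imwrite("pics/crop0.png",cv2.resize(im[100:260,200:400,::-1],None,fx=4,fy=3.75,interpolation=cv2.INTER_CUBIC))
for t,z in(("brick_1",.032),("brick_6",.07),("footing",.038),("timer",.05),("canister",.061),("slide_box",.03)):
    for d in cut_out(t,"top"): print(t,round(d["conf"],2),d["pixels"].sum(),rect(d["pixels"],z,"top"))
print(unproj([[355,205],[375,250],[445,250],[400,45],[205,150],[195,258]],0.0,"top"))
E
```

```text
brick_1 0.8 323 (465.2, 151.3, 60.9, 35.5, 0.8)
brick_1 0.79 359 (386.6, 182.7, 64.3, 37.0, 79.6)
brick_1 0.55 351 (558.2, 181.9, 66.3, 36.4, 109.5)
brick_1 0.54 336 (379.0, 260.0, 63.1, 32.6, 90.9)
brick_6 0.8 323 (464.2, 153.6, 58.5, 34.1, 0.8)
brick_6 0.79 359 (388.7, 183.7, 61.8, 35.5, 79.6)
brick_6 0.55 351 (553.6, 183.0, 63.7, 35.0, 109.5)
brick_6 0.54 336 (381.4, 258.0, 60.6, 31.3, 90.9)
footing 0.77 1315 (561.5, 105.3, 138.9, 42.2, 95.2)
timer 0.62 237 (634.7, -45.1, 70.4, 24.8, 135.8)
canister 0.75 209 (630.0, 289.3, 42.7, 34.8, 1.1)
canister 0.51 1498 (556.9, 116.5, 158.3, 44.2, 95.7)
slide_box 0.89 982 (372.6, 35.4, 87.6, 72.3, 109.1)
[[ 4.61196543e-01 -4.22172248e-02  0.00000000e+00]
 [ 3.44805061e-01 -9.45877065e-02  0.00000000e+00]
 [ 3.47546780e-01 -2.77577532e-01  0.00000000e+00]
 [ 8.93369219e-01 -1.62862969e-01  0.00000000e+00]
 [ 5.99986415e-01  3.54348885e-01  1.11022302e-16]
 [ 3.17184018e-01  3.73430222e-01  0.00000000e+00]]
```

View pics/crop0.png

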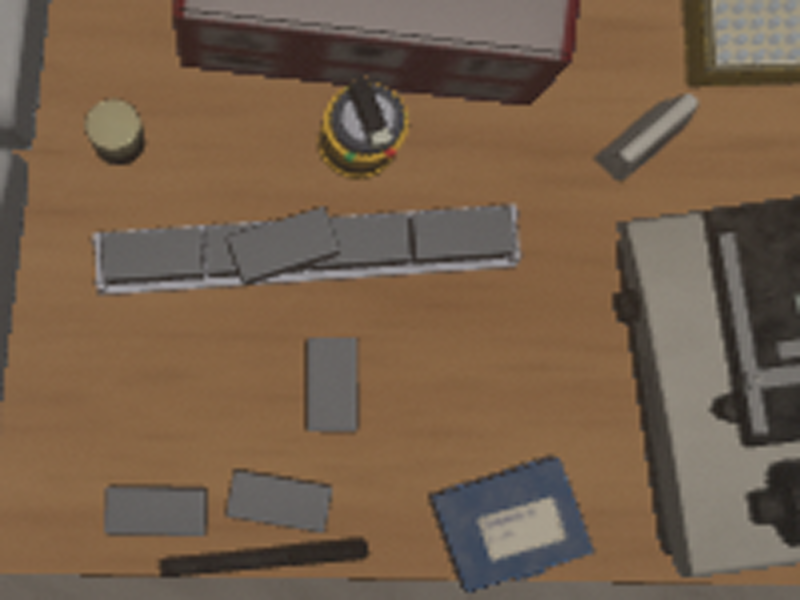

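```bash
python3 -m creep '1 0 0 -0.3 -0.05; 1 0 0 -0.667 -0.083; 1 0 0 -0.667 -0.083' && python3 -m creep '1 -0.3 -0.3 0 0; 1 -0.7 -0.7 0 0; 1 -0.7 -0.7 0 0' && python3 -m creep '1 -0.3 -0.3 0 0; 1 -0.7 -0.7 0 0; 1 -0.7 -0.7 0 0;1 -0.7 -0.7 0 0' && python3 -m creep '1 -0.3 -0.3 0 0; 1 -0.7 -0.7 0 0; 1 -0.7 -0.7 0 0; 1 -0.7 -0.7 0 0; 1 -0.7 -0.7 0 0;1 -0.7 -0.7 0 0'
python3 - <<'E'
from h import *
p=camera_params("wrist");print(p,telemetry.get_obs()["tool_rot"])
im=camera("wrist");cv2.imwrite("pics/w1.png",im[:,:,::-1])
for t,z in(("brick_1",.032),("brick_6",.07),("footing",.038)):
    for d in cut_out(t,"wrist"): print(t,round(d["conf"],2),d["pixels"].sum(),rect(d["pixels"],z,"wrist",p))
for t in("collar_grip","source_pot","footing","seat_a2","seat_a1","seat_a3"): print(t,[(np.round(d["at"],4).tolist(),round(d["conf"],2)) for d in spot_point(t,"wrist")])
E
```

```text
clock: 1.72
eef_pos: [0.1295, 0.485, 0.3582]
tool_rot: [-0.0, 1.0, 0.005, 0.001]
ft_force: [0.6, -0.2, -0.6]
grip_width: 0.0855
grasp_force: 0.0
clock: 2.1
eef_pos: [0.2352, 0.3758, 0.3528]
tool_rot: [0.002, 1.0, -0.001, -0.0]
ft_force: [-0.0, 1.3, 0.6]
grip_width: 0.0858
grasp_force: 0.0
clock: 2.6
eef_pos: [0.3397, 0.2718, 0.3526]
tool_rot: [0.002, 1.0, -0.0, -0.0]
ft_force: [-0.3, 1.4, -0.7]
grip_width: 0.0855
grasp_force: 0.0
clock: 3.35
eef_pos: [0.443, 0.1693, 0.3534]
tool_rot: [-0.001, 1.0, 0.0, -0.0]
ft_force: [-0.8, -0.1, 0.6]
grip_width: 0.0851
grasp_force: 0.0
{'camera_matrix': array([[327.23982997,   0.        , 257.24905109],
       [  0.        , 327.23982997, 194.79740933],
       [  0.        ,   0.        ,   1.        ]]), 'eye': array([0.36929444, 0.16999208, 0.47437434]), 'attitude': array([0.6989505 , 0.7002344 , 0.10278267, 0.10283825])} [-1.11355968e-03  9.99999368e-01  1.44517446e-04 -5.63246200e-05]
brick_1 0.89 1098 (384.5, 182.6, 63.8, 30.8, 80.6)
brick_1 0.83 1225 (376.5, 258.3, 65.5, 31.6, 92.3)
brick_1 0.67 1348 (565.1, 182.3, 69.9, 47.2, 108.7)
brick_6 0.89 1098 (383.2, 181.5, 58.3, 28.1, 80.6)
brick_6 0.83 1225 (375.9, 250.7, 59.9, 28.9, 92.3)
brick_6 0.67 1348 (548.3, 181.2, 63.9, 43.2, 108.7)
footing 0.8 4974 (548.7, 166.1, 264.9, 52.9, 94.9)
collar_grip [([0.6387, 0.1338, 0.0972], 0.74)]
source_pot [([0.6347, 0.1337, 0.0008], 0.63), ([0.5541, 0.1637, 0.0582], 0.45)]
footing [([0.5605, 0.1635, -0.0004], 0.69)]
seat_a2 [([0.5587, 0.2408, 0.0557], 0.78), ([0.5555, 0.1642, 0.0596], 0.74), ([0.564, 0.101, 0.05], 0.7)]
seat_a1 [([0.5587, 0.2408, 0.0557], 0.78), ([0.5555, 0.1642, 0.0596], 0.74), ([0.564, 0.101, 0.05], 0.7)]
seat_a3 [([0.5587, 0.2408, 0.0557], 0.78), ([0.5555, 0.1642, 0.0596], 0.74), ([0.564, 0.101, 0.05], 0.7)]
```

View pics/w1.png

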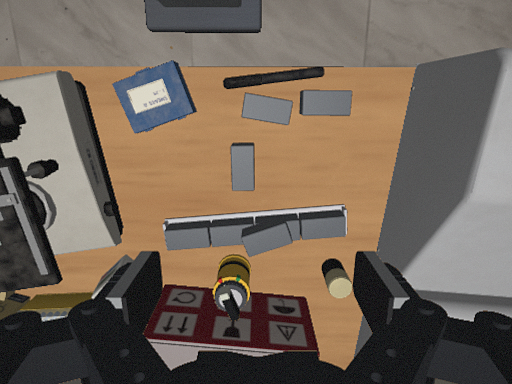

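The wrist view shows the footing at (165–345, 225), brick 6 at (268,237), the pot and collar at (232,290), and the loose bricks at (243,166), (267,108) and (326,102). Next I'll fit wireframes to get more accurate poses.

```bash
cat >> h.py <<'E'
from scipy.optimize import differential_evolution
def seg(a,b,n=40): return np.linspace(a,b,n)
def box_lines(lx,ly,z): 
    c=[np.array(v) for v in((-lx/2,-ly/2,z),(lx/2,-ly/2,z),(lx/2,ly/2,z),(-lx/2,ly/2,z))]
    return np.vstack([seg(c[i],c[(i+1)%4]) for i in range(4)])
def brick(zt): return box_lines(.031,.063,zt)
BAR=box_lines(.044,.012,.104)
FOOT=np.vstack([seg((-.022,-.138,.006),(-.022,.138,.006),150),seg((-.022,-.138,.006),(.022,-.138,.006)),seg((-.022,.138,.006),(.022,.138,.006)),
   seg((-.0155,-.131,.038),(-.0155,.131,.038),150),seg((.0155,-.131,.038),(.0155,.131,.038),150)]+[seg((-.015,y,.038),(.015,y,.038)) for y in(-.066,0,.066,-.131,.131)])
def place(M,q): 
    c,s=np.cos(q[2]),np.sin(q[2]);return np.c_[M[:,0]*c-M[:,1]*s+q[0],M[:,0]*s+M[:,1]*c+q[1],M[:,2]]
def fit(M,guess,views,r=.012,ra=.15):
    "views: list of (image, params); guess x,y,yaw"
    G=[]
    for im,p in views:
        g=cv2.GaussianBlur(im,(0,0),.8).astype(np.float32)
        m=np.hypot(cv2.Sobel(g,-1,1,0),cv2.Sobel(g,-1,0,1)).max(2);G.append((np.minimum(m,120),p))
    def cost(q):
        s=0
        for m,p in G:
            uv=proj(place(M,q),p).astype(np.float32)
            s-=cv2.remap(m,uv[:,0][None],uv[:,1][None],cv2.INTER_LINEAR).mean()
        return s
    q=differential_evolution(cost,[(guess[0]-r,guess[0]+r),(guess[1]-r,guess[1]+r),(guess[2]-ra,guess[2]+ra)],seed=1,popsize=20,maxiter=60,tol=1e-6).x
    return np.round([q[0]*1e3,q[1]*1e3,np.degrees(q[2]),-cost(q)],1)
def view(c):
    p=camera_params(c);return camera(c),p
def tool():
    o=telemetry.get_obs();M=R.from_quat(o["tool_rot"]).as_matrix();return np.array(o["eef_pos"]),np.degrees(np.arctan2(M[1,1],M[0,1]))
def row(x,y,z,phi,frm=None):
    "row (x y z turn) from pose frm (x,y,z,phi; default measured) to pose; phi = world angle of tool y, deg, lengths mm"
    if frm is None: e,f=tool();frm=(*e*1e3,f)
    d=np.array([x,y,z])-frm[:3];f=np.radians(frm[3]);ty=np.array([np.cos(f),np.sin(f),0]);tx=np.array([-ty[1],ty[0],0])
    tx=np.cross(ty,[0,0,-1]);t=(frm[3]-phi+180)%360-180
    return np.round([tx@d/150,ty@d/150,-d[2]/150,t/180],4)
E
python3 - <<'E'
from h import *
w=view("wrist");t=view("top")
np.save("w1.npy",w[0])
r=np.radians
for n,v in(("w",[w]),("t",[t]),("wt",[w,t])):
    print(n,"foot",fit(FOOT,(.560,.164,r(5)),v))
    print("bar",fit(BAR,(.637,.134,r(20)),v,.008,.5))
    for g,z in(((.384,.183,r(-10)),.032),((.377,.259,r(2)),.032),((.471,.151,r(90)),.032),((.557,.181,r(19)),.070)): print(" brick",fit(brick(z),g,v))
print(tool())
E
```

```text
w foot [558.3 167.7   4.8 102.1]
bar [634.9 133.6  26.6 102.8]
 brick [384.9 182.2  -9.  120. ]
 brick [376.5 260.3  -0.  119.9]
 brick [463.1 149.4  90.  120. ]
 brick [554.3 181.5  19.7 110.2]
t foot [572.  169.8  11.9  44.6]
bar [629.  137.5  48.6 108.1]
 brick [372.  193.8 -14.6  73.5]
 brick [376.7 260.8  -1.9  90.1]
 brick [459.5 145.8  98.5  47.2]
 brick [560.9 173.7  23.5  58.1]
wt foot [558.5 167.7   4.8 141.9]
bar [634.3 133.9  26.6 199.8]
 brick [384.3 183.   -9.6 162.5]
 brick [376.4 260.3  -0.6 209.5]
 brick [463.8 148.9  92.9 162.7]
 brick [555.5 181.9  20.5 138.4]
(array([0.44393113, 0.16802272, 0.35334013]), np.float64(89.98732911305461))
```

```bash
sed -i 's/np.minimum(m,120)/np.minimum(m,300)/' h.py; python3 - <<'E'
from h import *
for z in(.13,.17,.25): print(z,np.round(unproj([[275,66],[360,72],[250,102],[340,122]],z,"top")[:,:2],3).tolist())
print(row(575,145,350,116.6))
print(row(634.5,134,190,116.6,(575,145,350,116.6)))
E
```

```text
0.13 [[0.779, 0.177], [0.768, -0.021], [0.693, 0.234], [0.649, 0.026]]
0.17 [[0.763, 0.179], [0.753, -0.01], [0.681, 0.233], [0.64, 0.034]]
0.25 [[0.732, 0.182], [0.723, 0.011], [0.658, 0.231], [0.62, 0.051]]
[-0.8738 -0.1533  0.0223 -0.1478]
[-0.3218 -0.2432  1.0667  0.    ]
```

```bash
python3 -m creep '0.5 -0.35 -0.06 0.02 -0.05; 0.5 -0.7 -0.12 0.02 -0.1; 0.5 -0.874 -0.153 0.02 -0.148; 0.5 -0.874 -0.153 0.02 -0.148; 0.5 -0.874 -0.153 0.02 -0.148' && python3 -m creep '0.5 -0.32 -0.24 0.3 0;0.5 -0.32 -0.24 0.6 0;0.5 -0.32 -0.24 0.9 0;0.5 -0.32 -0.24 0.9 0;0.5 -0.32 -0.24 0.9 0'
python3 - <<'E'
from h import *
w=view("wrist");cv2.imwrite("pics/w2.png",w[0][:,:,::-1])
for g in(10,27,45): print(fit(BAR,(.636,.134,np.radians(g)),[w],.008,.2))
print([d["at"] for d in spot_point("collar_grip","wrist")],tool())
E
```

```text
clock: 4.58
eef_pos: [0.5745, 0.1451, 0.3502]
tool_rot: [-0.23, 0.973, 0.0, -0.0]
ft_force: [-0.1, 0.9, -0.4]
grip_width: 0.0428
grasp_force: 0.0
clock: 5.2
eef_pos: [0.6345, 0.1351, 0.2183]
tool_rot: [-0.23, 0.973, -0.0, 0.002]
ft_force: [-0.5, -0.9, 0.6]
grip_width: 0.0431
grasp_force: 0.0
[636.1 133.1  20.4 203.1]
[636.1 133.1  20.3 203.2]
[629.9 131.6  34.5 171.9]
[[0.638, 0.1309, 0.0951]] (array([0.6354298 , 0.13510982, 0.21940442]), np.float64(116.65069400272638))
```

View pics/w2.png

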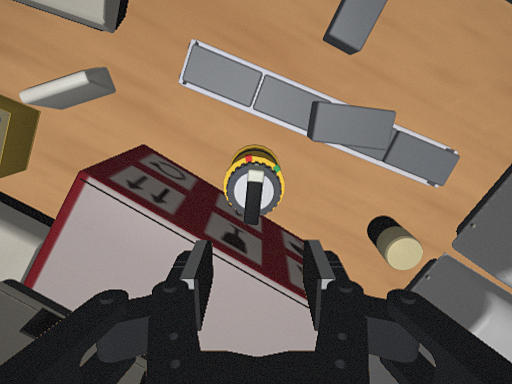

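The picture shows the bar at (255,195) with its pointer up by the red mark at (248,160). The green mark is at (277,168).

```bash
python3 - <<'E'
from h import *
print(row(636.1,133.1,109,110.3))
E
```

```text
[ 0.002  -0.014   0.736   0.0353]
```

```bash
python3 -m creep '0.5 0 -0.014 0.3 0.035;0.5 0 -0.014 0.6 0.035;0.5 0 -0.014 0.736 0.035;0.5 0 -0.014 0.736 0.035;0.5 0 -0.014 0.736 0.035;0 0 -0.014 0.736 0.035;0 0 -0.014 0.736 0.035;0 0 -0.014 0.736 0.035;0 0 -0.014 0.736 0.035;0 0 -0.014 0.736 0.035;0 0 -0.014 0.736 0.035;0 0 -0.014 0.736 0.035' && python3 -m creep '0 0 0 0 0'
```

```text
clock: 6.8
eef_pos: [0.6359, 0.1323, 0.1066]
tool_rot: [-0.176, 0.984, -0.0, 0.001]
ft_force: [-0.2, -1.2, 5.6]
grip_width: 0.0107
grasp_force: 61.6
clock: 6.92
eef_pos: [0.6359, 0.1323, 0.1065]
tool_rot: [-0.176, 0.984, -0.0, 0.001]
ft_force: [-0.5, -1.4, 5.6]
grip_width: 0.0107
grasp_force: 61.6
```

```bash
python3 -m creep '0 0 0 -0.01 0.05;0 0 0 -0.01 0.1;0 0 0 -0.01 0.15;0 0 0 -0.01 0.2;0 0 0 -0.01 0.25;0 0 0 -0.01 0.3;0 0 0 -0.01 0.32;0 0 0 -0.01 0.32' && python3 -m creep '0 0 0 0 0.01;0 0 0 0 0.02;0 0 0 0 0.03;0 0 0 0 0.03'; python3 - <<'E'
from h import *
o=telemetry.get_obs();print(o["ft_torque"],o["ft_force"],tool(),np.degrees(o["joint_pos"]))
E
```

```text
clock: 7.92
eef_pos: [0.6357, 0.133, 0.1066]
tool_rot: [0.316, 0.949, -0.0, 0.001]
ft_force: [1.4, -2.3, 0.2]
grip_width: 0.0109
grasp_force: 151.8
clock: 8.43
eef_pos: [0.6357, 0.1329, 0.1067]
tool_rot: [0.363, 0.932, 0.0, 0.001]
ft_force: [4.6, -2.3, -1.6]
grip_width: 0.0109
grasp_force: 209.5
[-0.44543753 -1.64913057  5.40575311] [ 4.63411024 -2.34773087 -1.59134601] (array([0.63565004, 0.13292417, 0.10670122]), np.float64(47.47487966653046)) [ 1.18170091e+01  3.57026948e+01  1.17347363e+01  6.59393832e+01
 -1.33466273e-02  5.43421569e+01]
```

```bash
python3 -m creep '0 0 0 0 -0.02;0 0 0 0 -0.036;0 0 0 0 -0.036;0.3 0 0 0 -0.036;0.3 0 0 0 -0.036;0.4 0 0 0 -0.036;0.4 0 0 -0.2 -0.036;0.4 0 0 -0.6 -0.036;0.4 0 0 -0.9 -0.036;0.4 0 0 -0.9 -0.036;0.4 0 0 -0.9 -0.036;0.4 0 0 -0.9 -0.036'; python3 - <<'E'
from h import *
w=view("wrist");cv2.imwrite("pics/w3.png",w[0][100:340,100:420,::-1])
print(fit(BAR,(.636,.133,np.radians(-38)),[w],.008,.2),tool())
E
```

```text
clock: 9.93
eef_pos: [0.634, 0.1323, 0.2394]
tool_rot: [0.311, 0.95, -0.001, -0.002]
ft_force: [0.4, 0.3, -0.0]
grip_width: 0.0344
grasp_force: 0.0
[630.9 136.1 -26.5 194.3] (array([0.63404705, 0.13231564, 0.23938565]), np.float64(53.77920144247323))
```

View pics/w3.png

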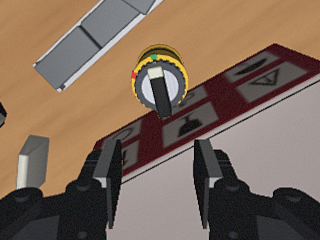

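The pointer at (155,72) lines up with the green mark at (153,60), but backing off may have drawn it a few degrees short. I'll re-grip and turn in small steps while watching the torque.

```bash
T='from h import *;o=telemetry.get_obs();print("TQ",np.round(o["ft_torque"],2),tool()[1])'
python3 -m creep '0.4 0 0 0.4 0;0.4 0 0 0.8 0;0.4 0 0 0.89 0;0.4 0 0 0.89 0;0 0 0 0.89 0;0 0 0 0.89 0;0 0 0 0.89 0;0 0 0 0.89 0;0 0 0 0.89 0;0 0 0 0.89 0' ; python3 -c "$T"
python3 -m creep '0 0 0 0 0.006;0 0 0 0 0.006'>/dev/null; python3 -c "$T"
python3 -m creep '0 0 0 0 0.006;0 0 0 0 0.006'>/dev/null; python3 -c "$T"
python3 -m creep '0 0 0 0 0.006;0 0 0 0 0.006'>/dev/null; python3 -c "$T"
```

```text
clock: 11.22
eef_pos: [0.6355, 0.1328, 0.1087]
tool_rot: [0.31, 0.951, 0.0, 0.001]
ft_force: [-0.5, 0.8, 5.1]
grip_width: 0.0138
grasp_force: 56.4
TQ [0.05 0.07 1.02] 53.83608251263534
TQ [-0.03  0.1   1.23] 52.79428297711161
TQ [-0.03  0.04  1.52] 51.75267578616805
TQ [-0.11  0.1   1.77] 50.720057741593685
```

```bash
python3 -m creep '0.4 0 0 0 0;0.4 0 0 0 0;0.4 0 0 0 0;0.5 0 0 -0.4 0;0.5 0 0 -0.8 0;0.5 0 0 -0.93 0;0.5 0 0 -0.93 0;0.5 0 0 -0.93 0;0.5 0 0 -0.93 0'; python3 - <<'E'
from h import *
w=view("wrist");np.save("w4.npy",w[0])
for g in(-28,-36,-44): print(fit(BAR,(.6355,.133,np.radians(g)),[w],.004,.2))
# marks and pointer on z planes
hsv=cv2.cvtColor(w[0],cv2.COLOR_RGB2HSV);uv=proj([[.6355,.133,.07]],w[1])[0];print(uv)
m=np.zeros((384,512),bool);m[int(uv[1])-60:int(uv[1])+40,int(uv[0])-50:int(uv[0])+50]=1
for n,k in(("green",(hsv[...,0]>45)&(hsv[...,0]<85)&(hsv[...,1]>90)&(hsv[...,2]>50)),):
    ys,xs=np.nonzero(k&m)
    if len(xs):
        P=unproj([[xs.mean(),ys.mean()]],.07,"wrist",w[1])[0];d=P-[.6355,.133,.07];print(n,len(xs),P,np.degrees(np.arctan2(d[1],d[0]))+180)
print(tool(),row(515,182,240,20))
E
```

```text
clock: 13.1
eef_pos: [0.634, 0.1324, 0.2451]
tool_rot: [0.337, 0.941, -0.001, -0.002]
ft_force: [-0.5, -1.0, -0.1]
grip_width: 0.0427
grasp_force: 0.0
[636.5 133.3 -22.2 211.8]
[636.5 133.4 -24.5 209.9]
[636.  132.4 -32.5 164.3]
[259.12061444 180.77146179]
green 34 [0.61278152 0.14317239 0.07      ] 335.87913953628754
(array([0.63417325, 0.13238644, 0.24530306]), np.float64(50.571985425063936)) [ 0.8237 -0.2491  0.0354  0.1698]
```

Bar yaw and the green mark's direction both come out at -24°, and the stop torque was clear, so the source is locked. On to brick 6.

```bash
python3 -m creep '0.6 0.2 -0.05 0 0.05;0.6 0.4 -0.15 0 0.1;0.6 0.58 -0.1 0 0.15;0.6 0.58 -0.1 0 0.17;0.6 0.58 -0.1 0 0.17;0.6 0.58 -0.1 0 0.17'; python3 - <<'E'
from h import *
w=view("wrist");cv2.imwrite("pics/w5.png",w[0][:,:,::-1])
r=np.radians
for ra in(.06,.15):print(fit(FOOT,(.5585,.167,r(4.8)),[w],.008,ra),fit(brick(.07),(.5555,.1818,r(20)),[w],.01,ra))
print(tool())
E
```

```text
clock: 13.9
eef_pos: [0.5582, 0.176, 0.2469]
tool_rot: [0.573, 0.819, -0.0, -0.0]
ft_force: [-0.5, 0.1, -0.5]
grip_width: 0.0512
grasp_force: 0.0
[558.7 166.6   5.  191.1] [554.4 182.4  21.6 155.4]
[558.7 166.6   5.  191.1] [554.5 182.4  21.6 155.4]
(array([0.55832591, 0.17594324, 0.24694946]), np.float64(19.98962760734028))
```

View pics/w5.png

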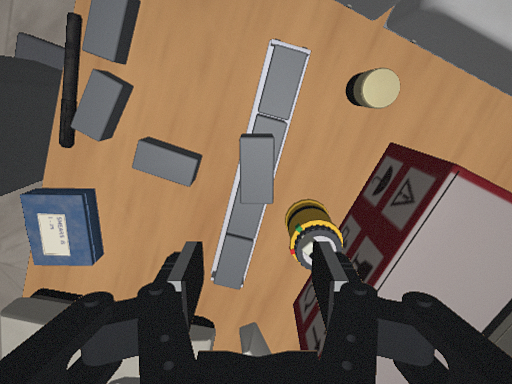

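The footing and brick 6 at (257,168) fit cleanly. Next I pick brick 6.

```bash
python3 -c "
from h import *
print(row(554.4,182.4,157,21.6),row(554.4,182.4,64,21.6,(554.4,182.4,157,21.6)))
print(row(558.7,166.6,90,5,(554.4,182.4,90,21.6)))"
```

```text
[ 0.0494 -0.0099  0.5997 -0.0089] [0.   0.   0.62 0.  ]
[-0.1085 -0.0121 -0.      0.0922]
```

```bash
python3 -m creep '0.55 0.049 -0.01 0.3 -0.009;0.55 0.049 -0.01 0.6 -0.009;0.55 0.049 -0.01 0.6 -0.009' && python3 -m creep '0.55 0 0 0.3 0;0.55 0 0 0.62 0;0.55 0 0 0.62 0;0.55 0 0 0.62 0;0 0 0 0.62 0;0 0 0 0.62 0;0 0 0 0.62 0;0 0 0 0.62 0;0 0 0 0.62 0' && python3 -m creep '0 0 0 -0.1 0;0 0 0 -0.17 0;0 0 0 -0.17 0;0 0 0 -0.17 0'
```

```text
clock: 14.32
eef_pos: [0.5514, 0.1814, 0.1534]
tool_rot: [0.562, 0.827, -0.004, -0.003]
ft_force: [-0.0, 0.6, 0.9]
grip_width: 0.0468
grasp_force: 0.0
clock: 15.45
eef_pos: [0.5564, 0.1832, 0.0678]
tool_rot: [0.562, 0.827, 0.002, 0.002]
ft_force: [-0.8, -0.3, 6.5]
grip_width: 0.031
grasp_force: 61.9
clock: 15.95
eef_pos: [0.554, 0.1825, 0.0896]
tool_rot: [0.562, 0.827, -0.0, -0.0]
ft_force: [-0.6, 0.6, -6.8]
grip_width: 0.031
grasp_force: 60.6
```

```bash
python3 -c "
from h import *
print(tool(),row(558.7,166.6,90,5))"
```

```text
(array([0.55395818, 0.18253344, 0.08955215]), np.float64(21.600039924899626)) [-0.1104 -0.0097 -0.003   0.0922]
```

```bash
python3 -m creep '0 -0.05 -0.005 0 0.045;0 -0.11 -0.01 0 0.092;0 -0.11 -0.01 0 0.092;0 -0.11 -0.01 0.07 0.092;0 -0.11 -0.01 0.13 0.092;0 -0.11 -0.01 0.13 0.092;0 -0.11 -0.01 0.13 0.092' && python3 -c "
from h import *
print(tool(),row(558.7,166.6,68,5))"
```

```text
clock: 16.82
eef_pos: [0.5589, 0.1669, 0.0702]
tool_rot: [0.675, 0.738, -0.0, -0.0]
ft_force: [-0.1, 0.1, -5.9]
grip_width: 0.0306
grasp_force: 60.4
(array([0.55887366, 0.16686088, 0.07023865]), np.float64(5.066707493814174)) [-0.0016 -0.0013  0.0149  0.0004]
```

```bash
python3 -m creep '0 -0.002 -0.001 0.01 0;0 -0.002 -0.001 0.01 0' && python3 -m creep '0 0 0 0.01 0;0 0 0 0.01 0' && python3 -m creep '0 0 0 0.008 0;0 0 0 0.008 0'
```

```text
clock: 17.08
eef_pos: [0.5589, 0.1664, 0.0691]
tool_rot: [0.675, 0.738, 0.0, 0.0]
ft_force: [0.6, 0.6, -6.0]
grip_width: 0.031
grasp_force: 60.4
clock: 17.32
eef_pos: [0.5591, 0.1665, 0.0679]
tool_rot: [0.675, 0.737, 0.0, 0.0]
ft_force: [0.5, 0.5, -3.0]
grip_width: 0.0309
grasp_force: 60.6
clock: 17.58
eef_pos: [0.5591, 0.1665, 0.0678]
tool_rot: [0.675, 0.737, 0.001, 0.0]
ft_force: [-4.3, -1.7, 5.3]
grip_width: 0.0311
grasp_force: 61.8
```

```bash
python3 -m creep '0.55 0 0 0 0;0.55 0 0 0 0;0.55 0 0 0 0;0.55 0 0 -0.3 0;0.55 0 0 -0.6 0;0.55 0 0 -1 0;0.55 0 -0.3 -1 -0.05;0.55 0 -0.6 -1 -0.1;0.55 0 -0.7 -1 -0.15;0.55 0 -0.7 -1 -0.2;0.55 0 -0.7 -1 -0.25;0.55 0 -0.7 -1 -0.3' && python3 -m creep '0.55 0 0 0 -0.05;0.55 0 0 0 -0.1;0.55 0 0 0 -0.15;0.55 0 0 0 -0.172;0.55 0 0 0 -0.172;0.55 0 0 0 -0.172'; python3 - <<'E'
from h import *
w=view("wrist");np.save("w6.npy",w[0])
r=np.radians
print(fit(FOOT,(.5585,.1665,r(5)),[w],.008,.06),fit(brick(.07),(.5585,.1665,r(5)),[w],.01,.1))
for g in((.384,.183,r(-10)),(.377,.259,r(0)),(.463,.15,r(91))): print(fit(brick(.032),g,[w],.012,.15))
print(tool())
E
```

```text
clock: 19.08
eef_pos: [0.4544, 0.1573, 0.2164]
tool_rot: [0.264, 0.964, 0.0, 0.0]
ft_force: [-0.2, 0.3, 0.9]
grip_width: 0.0471
grasp_force: 0.0
clock: 19.82
eef_pos: [0.4544, 0.1572, 0.2163]
tool_rot: [0.001, 1.0, 0.0, 0.0]
ft_force: [-1.5, 0.6, -0.6]
grip_width: 0.0472
grasp_force: 0.0
[558.8 166.2   5.1 127.3] [558.4 167.    4.2 167.8]
[385.3 182.2  -9.1 187.3]
[ 3.766e+02  2.599e+02 -1.000e-01  2.016e+02]
[463.9 149.9  90.3 200.3]
(array([0.4543317 , 0.15722773, 0.21624857]), np.float64(89.95183592503564))
```

```bash
python3 -c "
from h import *
print(row(463.9,149.9,120,90.1))"
```

```text
[-0.0638 -0.0488  0.6417 -0.0008]
```

```bash
python3 -m creep '0.55 -0.064 -0.049 0.3 0;0.55 -0.064 -0.049 0.642 0;0.55 -0.064 -0.049 0.642 0;0.55 -0.064 -0.049 0.642 0;0.55 -0.064 -0.049 0.642 0' && python3 -m creep '0.55 0 0 0.3 0;0.55 0 0 0.62 0;0.55 0 0 0.62 0;0.55 0 0 0.62 0;0 0 0 0.62 0;0 0 0 0.62 0;0 0 0 0.62 0;0 0 0 0.62 0;0 0 0 0.62 0' && python3 -m creep '0 0 0 -0.3 0;0 0 0 -0.6 0;0 0 0 -0.8 0;0 0 0 -0.8 0;0 0 0 -0.8 0;0 0 0 -0.8 0'; python3 -c "
from h import *
print(tool(),row(564.5,100.7,146,5))"
```

```text
clock: 20.5
eef_pos: [0.4657, 0.1505, 0.1224]
tool_rot: [0.0, 1.0, 0.001, 0.002]
ft_force: [0.3, -0.1, -0.1]
grip_width: 0.0471
grasp_force: 0.0
clock: 21.62
eef_pos: [0.4663, 0.1503, 0.0298]
tool_rot: [0.0, 1.0, 0.001, 0.003]
ft_force: [-0.1, -0.9, 6.9]
grip_width: 0.0307
grasp_force: 61.9
clock: 22.38
eef_pos: [0.4624, 0.1494, 0.145]
tool_rot: [0.0, 1.0, -0.001, -0.002]
ft_force: [-0.1, -1.6, -4.2]
grip_width: 0.0308
grasp_force: 61.6
(array([0.4624416 , 0.14941001, 0.14504946]), np.float64(89.99647736398128)) [-0.6804 -0.3247 -0.0063  0.4722]
```

```bash
python3 -m creep '0 -0.1 -0.05 0 0.05;0 -0.2 -0.1 0 0.1;0 -0.3 -0.15 0 0.15;0 -0.4 -0.2 0 0.2;0 -0.5 -0.25 0 0.25;0 -0.6 -0.3 0 0.3;0 -0.68 -0.325 0 0.35;0 -0.68 -0.325 0 0.4;0 -0.68 -0.325 0 0.45;0 -0.68 -0.325 0 0.472;0 -0.68 -0.325 0 0.472;0 -0.68 -0.325 0 0.472' && python3 -m creep '0 0 0 0 0;0 0 0 0 0'; python3 - <<'E'
from h import *
w=view("wrist");cv2.imwrite("pics/w7.png",w[0][:,:,::-1])
print(fit(FOOT,(.5585,.1665,np.radians(5)),[w],.008,.06))
print(tool(),row(564.5,100.7,80,5))
E
```

```text
clock: 23.88
eef_pos: [0.5654, 0.101, 0.1459]
tool_rot: [0.675, 0.738, -0.001, -0.001]
ft_force: [1.2, 0.5, -5.2]
grip_width: 0.0308
grasp_force: 61.5
clock: 24.12
eef_pos: [0.5659, 0.1011, 0.1469]
tool_rot: [0.675, 0.738, -0.0, -0.0]
ft_force: [0.9, 0.2, -4.7]
grip_width: 0.031
grasp_force: 61.5
[559.2 164.7   5.   64.5]
(array([0.56589259, 0.1011272 , 0.14696924]), np.float64(5.04997795027153)) [-2.000e-03 -9.500e-03  4.465e-01  3.000e-04]
```

View pics/w7.png

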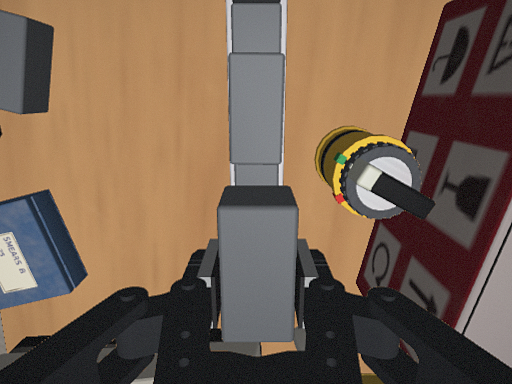

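The pointer at (370,178) faces green at (341,158). The held brick, at (258,265), is square to the wall. I'll fit it in the hand next.

```bash
python3 - <<'E'
from h import *
w=view("wrist")
e,f=tool()
for dz in(.000,.002,.004):print(dz,fit(brick(e[2]+dz),(e[0],e[1],np.radians(f)),[w],.01,.05),e)
print(fit(brick(.07),(.5585,.167,np.radians(5)),[w],.006,.06))
E
```

```text
0.0 [565.5 102.1   3.9 152.4] [0.56591486 0.10112971 0.14703894]
0.002 [565.3 103.6   4.9 173.3] [0.56591486 0.10112971 0.14703894]
0.004 [565.6 100.1   5.  135. ] [0.56591486 0.10112971 0.14703894]
[558.9 167.5   3.6 143.6]
```

```bash
python3 -c "
from h import *
print(row(564.9,98.3,78,5))"
```

```text
[-1.820e-02 -8.400e-03  4.603e-01  3.000e-04]
```

```bash
python3 -m creep '0 -0.018 -0.008 0.15 0;0 -0.018 -0.008 0.3 0;0 -0.018 -0.008 0.4 0;0 -0.018 -0.008 0.46 0;0 -0.018 -0.008 0.46 0;0 -0.018 -0.008 0.46 0;0 -0.018 -0.008 0.46 0' && python3 -m creep '0 0 0 0.025 0;0 0 0 0.05 0;0 0 0 0.05 0;0 0 0 0.05 0'; python3 -c "
from h import *
print(tool(),row(564.9,98.3,68,5))"
```

```text
clock: 25.1
eef_pos: [0.5656, 0.0984, 0.0788]
tool_rot: [0.675, 0.738, 0.001, 0.001]
ft_force: [-0.1, 0.2, -4.5]
grip_width: 0.0309
grasp_force: 61.5
clock: 25.6
eef_pos: [0.5649, 0.0983, 0.0703]
tool_rot: [0.675, 0.737, -0.0, -0.0]
ft_force: [0.5, 0.2, -4.5]
grip_width: 0.031
grasp_force: 61.5
(array([0.56486156, 0.09827961, 0.07032647]), np.float64(5.036040249477714)) [0.0001 0.0003 0.0155 0.0002]
```

```bash
python3 -m creep '0 0 0 0.015 0;0 0 0 0.015 0' && python3 -m creep '0 0 0 0.008 0;0 0 0 0.008 0'  && python3 -m creep '0 0 0 0.008 0;0 0 0 0.008 0'
```

```text
clock: 25.85
eef_pos: [0.5648, 0.0983, 0.068]
tool_rot: [0.675, 0.738, -0.0, -0.0]
ft_force: [0.8, -0.0, -4.8]
grip_width: 0.0309
grasp_force: 61.5
clock: 26.1
eef_pos: [0.5649, 0.0984, 0.0678]
tool_rot: [0.675, 0.737, 0.0, 0.0]
ft_force: [-2.3, 0.3, 2.3]
grip_width: 0.0308
grasp_force: 62.4
clock: 26.35
eef_pos: [0.5649, 0.0984, 0.0677]
tool_rot: [0.675, 0.738, 0.0, 0.0]
ft_force: [-4.8, -0.8, 9.9]
grip_width: 0.031
grasp_force: 63.4
```

```bash
python3 -m creep '0.5 0 0 0 0;0.5 0 0 0 0;0.5 0 0 0 0;0.5 0 0 -0.3 0;0.5 0 0 -0.6 0;0.5 0 0 -1 0;0.5 0 -0.3 -1 -0.05;0.5 0.2 -0.6 -1 -0.1;0.5 0.4 -0.9 -1 -0.15;0.5 0.6 -1 -1 -0.2;0.5 0.6 -1 -1 -0.25;0.5 0.6 -1 -1 -0.3' && python3 -m creep '0.5 0 0 0 -0.05;0.5 0 0 0 -0.1;0.5 0 0 0 -0.15;0.5 0 0 0 -0.2;0.5 0 0 0 -0.25;0.5 0 0 0 -0.3;0.5 0 0 0 -0.35;0.5 0 0 0 -0.4;0.5 0 0 0 -0.45;0.5 0 0 0 -0.5;0.5 0 0 0 -0.55;0.5 0 0 0 -0.6' && python3 -m creep '0.5 0 0 0 -0.02;0.5 0 0 0 -0.02;0.5 0 0 0 -0.02'
python3 - <<'E'
from h import *
w=view("wrist");cv2.imwrite("pics/w8.png",w[0][:,:,::-1])
r=np.radians
for g in((.384,.183,r(-10)),(.377,.259,r(0))): print(fit(brick(.032),g,[w],.012,.15))
print(fit(brick(.07),(.5585,.167,r(5)),[w],.008,.1),fit(brick(.07),(.5645,.1,r(5)),[w],.008,.1))
print(tool(),row(385.3,182.2,120,170.9))
E
```

```text
clock: 27.85
eef_pos: [0.4074, 0.1754, 0.216]
tool_rot: [0.264, 0.965, 0.0, 0.0]
ft_force: [0.3, 0.1, 0.2]
grip_width: 0.0428
grasp_force: 0.0
clock: 29.35
eef_pos: [0.4077, 0.1748, 0.2157]
tool_rot: [-0.625, 0.781, -0.0, 0.0]
ft_force: [-0.5, 0.0, -0.5]
grip_width: 0.0427
grasp_force: 0.0
clock: 29.72
eef_pos: [0.4077, 0.1748, 0.2158]
tool_rot: [-0.647, 0.763, -0.0, 0.0]
ft_force: [0.1, 0.2, 0.9]
grip_width: 0.0426
grasp_force: 0.0
[384.5 181.8  -9.4 204.1]
[ 3.776e+02  2.490e+02 -1.000e-01  1.829e+02]
[558.4 166.7   4.3 174.4] [564.2 100.3   4.9 163.3]
(array([0.40766222, 0.1748101 , 0.21577481]), np.float64(170.59536161811286)) [-0.0242  0.1551  0.6385 -0.0017]
```

View pics/w8.png

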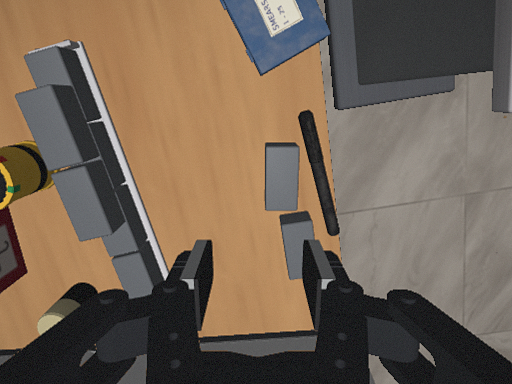

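The picture shows two loose bricks, at (283,177) and (297,245), with a pen lying right beside the first one at (305–335, 115–230). I'll take the second first and grip the first by its ends later, so the pen isn't touched.

```bash
python3 -c "
from h import *
print(row(377,285,216,180))"
```

```text
[-0.6913  0.3217 -0.0015 -0.0522]
```

```bash
python3 -m creep '0.5 -0.3 0.15 0 -0.05;0.5 -0.62 0.32 0 -0.052;0.5 -0.62 0.32 0 -0.052;0.5 -0.62 0.32 0 -0.052;0.5 -0.62 0.32 0 -0.052;0.5 -0.62 0.32 0 -0.052'
python3 - <<'E'
from h import *
w=view("wrist");cv2.imwrite("pics/w9.png",w[0][:,:,::-1])
r=np.radians
for g in((.377,.26,r(0)),(.377,.250,r(5))): print(fit(brick(.032),g,[w],.015,.2))
e=tool();print(e);print(fit(brick(.032),(.3845,.182,r(-9)),[w]))
E
```

```text
clock: 30.52
eef_pos: [0.3758, 0.2734, 0.2159]
tool_rot: [-0.706, 0.708, -0.0, 0.0]
ft_force: [0.1, -0.4, -0.2]
grip_width: 0.0428
grasp_force: 0.0
[ 3.766e+02  2.601e+02 -2.000e-01  2.115e+02]
[ 3.765e+02  2.601e+02 -3.000e-01  2.114e+02]
(array([0.37576849, 0.27351589, 0.21585526]), np.float64(179.88870005121638))
[385.3 182.6  -9.2 193.9]
```

View pics/w9.png

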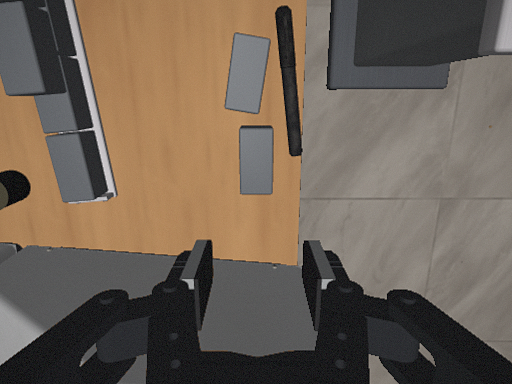

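The second brick spans v 127–193 and the pen ends at v=155, so I'll grip 9 mm off-centre towards +y.

```bash
python3 -c "
from h import *
print(row(376.6,269,120,179.8))"; 
```

```text
[ 3.01e-02 -5.60e-03  6.39e-01  5.00e-04]
```

```bash
python3 -m creep '0.47 0.03 -0.006 0.3 0;0.47 0.03 -0.006 0.64 0;0.47 0.03 -0.006 0.64 0;0.47 0.03 -0.006 0.64 0;0.47 0.03 -0.006 0.64 0' && python3 -m creep '0.47 0 0 0.3 0;0.47 0 0 0.62 0;0.47 0 0 0.62 0;0.47 0 0 0.62 0;0.47 0 0 0.62 0;0.47 0 0 0.62 0;0 0 0 0.62 0;0 0 0 0.62 0;0 0 0 0.62 0;0 0 0 0.62 0;0 0 0 0.62 0' && python3 -m creep '0 0 0 -0.2 0;0 0 0 -0.5 0;0 0 0 -0.8 0;0 0 0 -0.8 0;0 0 0 -0.8 0;0 0 0 -0.8 0'; python3 -c "
from h import *
print(tool(),row(500,215,146,185), row(553,241.1,146,185,(500,215,146,185)))"
```

```text
clock: 31.2
eef_pos: [0.3779, 0.2709, 0.1221]
tool_rot: [-0.707, 0.707, -0.0, 0.002]
ft_force: [-0.5, 0.0, 0.5]
grip_width: 0.0401
grasp_force: 0.0
clock: 32.58
eef_pos: [0.3773, 0.2705, 0.0282]
tool_rot: [-0.707, 0.707, -0.0, 0.001]
ft_force: [-0.7, -0.3, 6.8]
grip_width: 0.031
grasp_force: 60.6
clock: 33.33
eef_pos: [0.3748, 0.2688, 0.1447]
tool_rot: [-0.707, 0.707, 0.0, -0.002]
ft_force: [0.5, 0.0, -5.3]
grip_width: 0.0309
grasp_force: 61.2
(array([0.37479347, 0.26879784, 0.14468314]), np.float64(179.99783770724832)) [ 0.3586 -0.8347 -0.0088 -0.0278] [-0.1425 -0.3672 -0.      0.    ]
```

```bash
python3 -m creep '0 0.1 -0.3 0 -0.01;0 0.2 -0.6 0 -0.028;0 0.359 -0.835 0 -0.028;0 0.359 -0.835 0 -0.028' && python3 -m creep '0 -0.07 -0.18 0 0;0 -0.143 -0.367 0 0;0 -0.143 -0.367 0 0;0 -0.143 -0.367 0 0;0 -0.143 -0.367 0 0;0 -0.143 -0.367 0 0'; python3 - <<'E'
from h import *
w=view("wrist");cv2.imwrite("pics/w10.png",w[0][:,:,::-1])
e,f=tool();r=np.radians
for dz in(.002,.003,.004):print(dz,fit(brick(e[2]+dz),(e[0]+.001,e[1]-.0105,r(f-180)),[w],.01,.05),e,f)
print(fit(brick(.07),(.5585,.167,r(5)),[w],.006,.06),fit(FOOT,(.5587,.1664,r(5)),[w],.006,.05))
E
```

```text
clock: 33.83
eef_pos: [0.5031, 0.214, 0.1446]
tool_rot: [0.736, -0.677, -0.0, 0.001]
ft_force: [-0.4, 1.5, -4.3]
grip_width: 0.031
grasp_force: 61.7
clock: 34.58
eef_pos: [0.5538, 0.242, 0.1469]
tool_rot: [0.738, -0.675, -0.0, 0.0]
ft_force: [-1.1, -0.3, -4.5]
grip_width: 0.0312
grasp_force: 61.9
0.002 [ 554.6  225.7 -355.7  133.3] [0.55403305 0.24206663 0.14697444] -174.96136751915057
0.003 [ 554.9  225.5 -355.   137.6] [0.55403305 0.24206663 0.14697444] -174.96136751915057
0.004 [ 554.9  225.3 -355.   143.3] [0.55403305 0.24206663 0.14697444] -174.96136751915057
[559.1 167.1   3.7 159.5] [561.8 163.3   4.3  40.2]
```

View pics/w10.png

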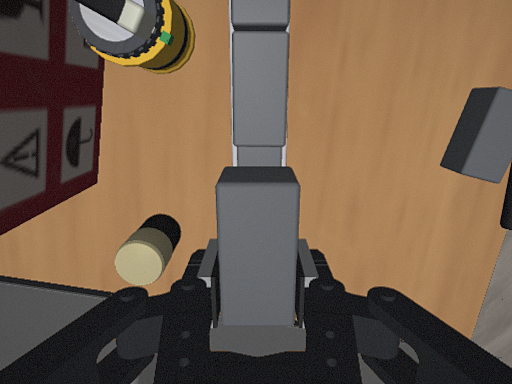

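The held brick's top face spans v 182–325, closer to the camera than the last one was. I'll fit its height and pitch too.

```bash
cat >> h.py <<'E'
def held(w,s,tilt=True):
    "fit held brick in tool frame: offset along tool x (mm), tool z of centre, pitch about tool y (deg)"
    im,p=w;o=telemetry.get_obs();Rt=R.from_quat(o["tool_rot"]);e=np.array(o["eef_pos"])
    g=cv2.GaussianBlur(im,(0,0),.8).astype(np.float32);m=np.minimum(np.hypot(cv2.Sobel(g,-1,1,0),cv2.Sobel(g,-1,0,1)).max(2),300)
    L,W,H=.0315,.0155,.0155 # tool x = length, tool y= width, z down
    pts=np.vstack([seg((L,-W,-H),(L,W,-H),60),seg((-L,-W,-H),(-L,W,-H),30),seg((L,-W,-H),(-L,-W,-H)),seg((L,W,-H),(-L,W,-H)),seg((L,-W,H),(L,W,H),60)])
    def cost(q):
        P=R.from_euler("y",q[2]).apply(pts)+[q[0],q[3],q[1]]
        uv=proj(Rt.apply(P)+e,p).astype(np.float32)
        return -cv2.remap(m,uv[:,0][None],uv[:,1][None],cv2.INTER_LINEAR).mean()
    q=differential_evolution(cost,[(s-.01,s+.01),(.0,.024),(-.15,.15) if tilt else (-1e-4,1e-4),(-.004,.004)],seed=1,popsize=25,maxiter=100,tol=1e-6).x
    return np.round([q[0]*1e3,q[1]*1e3,np.degrees(q[2]),q[3]*1e3,-cost(q)],1)
E
python3 - <<'E'
from h import *
w=view("wrist")
print(held(w,.011),held(w,.011,False),camera_params("wrist")["eye"]-tool()[0])
E
```

```text
[ 10.4  12.   -0.7   0.5 161.5] [ 10.3  11.9  -0.    0.5 159.7] [ 0.00600974 -0.07215684  0.12093622]
```

The in-hand offset is 10.4 mm, as expected, with no tilt. Lowering onto a3.

```bash
python3 -c "
from h import *
print(row(552.6,242.9,78,185))"
```

```text
[-6.100e-03  1.010e-02  4.604e-01  2.000e-04]
```

```bash
python3 -m creep '0 -0.006 0.01 0.15 0;0 -0.006 0.01 0.3 0;0 -0.006 0.01 0.4 0;0 -0.006 0.01 0.46 0;0 -0.006 0.01 0.46 0;0 -0.006 0.01 0.46 0;0 -0.006 0.01 0.46 0' && python3 -m creep '0 0 0 0.03 0;0 0 0 0.06 0;0 0 0 0.06 0;0 0 0 0.06 0;0 0 0 0.06 0'; python3 -c "
from h import *
print(tool(),row(552.6,242.9,66,185))"
```

```text
clock: 35.55
eef_pos: [0.5536, 0.2433, 0.0788]
tool_rot: [0.737, -0.675, 0.0, -0.001]
ft_force: [0.3, 0.4, -5.3]
grip_width: 0.0311
grasp_force: 61.9
clock: 36.17
eef_pos: [0.5531, 0.243, 0.0689]
tool_rot: [0.738, -0.675, 0.0, -0.0]
ft_force: [0.8, 0.2, -4.4]
grip_width: 0.0313
grasp_force: 61.9
(array([0.55305141, 0.24303678, 0.06891129]), np.float64(-174.96199752746557)) [0.0006 0.0031 0.0194 0.0002]
```

```bash
python3 -m creep '0 0 0.003 0.01 0;0 0 0.003 0.016 0;0 0 0.003 0.016 0' && python3 -m creep '0 0 0 0.008 0;0 0 0 0.008 0'  && python3 -m creep '0 0 0 0.006 0;0 0 0 0.006 0'
```

```text
clock: 36.55
eef_pos: [0.5525, 0.2429, 0.0664]
tool_rot: [0.738, -0.675, -0.0, -0.0]
ft_force: [-0.0, -0.2, -5.1]
grip_width: 0.031
grasp_force: 61.9
clock: 36.8
eef_pos: [0.5525, 0.243, 0.0663]
tool_rot: [0.738, -0.675, 0.0, -0.0]
ft_force: [-3.3, -1.6, 3.4]
grip_width: 0.031
grasp_force: 62.9
clock: 37.05
eef_pos: [0.5525, 0.2429, 0.0662]
tool_rot: [0.737, -0.675, 0.0, -0.0]
ft_force: [-5.1, -2.2, 10.5]
grip_width: 0.0307
grasp_force: 63.8
```

```bash
python3 -m creep '0.5 0 0 0 0;0.5 0 0 0 0;0.5 0 0 0 0;0.5 0 0 -0.3 0;0.5 0 0 -0.6 0;0.5 0 0 -1 0;0.5 -0.1 0.3 -1 0.05;0.5 -0.2 0.6 -1 0.1;0.5 -0.3 0.9 -1 0.15;0.5 -0.35 1 -1 0.2;0.5 -0.35 1 -1 0.25;0.5 -0.35 1 -1 0.3' && python3 -m creep '0.9 0 0 0 0.05;0.9 0 0 0 0.1;0.9 0 0 0 0.15;0.9 0 0 0 0.2;0.9 0 0 0 0.25;0.9 0 0 0 0.28;0.9 0 0 0 0.28;0.9 0 0 0 0.28;0.9 0 0 0 0.28'
python3 - <<'E'
from h import *
w=view("wrist");cv2.imwrite("pics/w11.png",w[0][:,:,::-1])
r=np.radians
print(fit(brick(.032),(.385,.182,r(-9)),[w],.015,.2))
for g in((.5587,.1665),(.5645,.1005),(.553,.232)):print(fit(brick(.07),(*g,r(5)),[w],.006,.06))
print(fit(FOOT,(.5587,.1664,r(5)),[w],.006,.05));print(tool())
E
```

```text
clock: 38.55
eef_pos: [0.3982, 0.2824, 0.2144]
tool_rot: [-0.348, 0.937, 0.0, 0.0]
ft_force: [0.1, 0.3, -0.2]
grip_width: 0.0427
grasp_force: 0.0
clock: 39.67
eef_pos: [0.3985, 0.2821, 0.2143]
tool_rot: [0.081, 0.997, 0.0, 0.0]
ft_force: [-0.2, -0.6, -0.3]
grip_width: 0.0767
grasp_force: 0.0
[400.  187.  -10.1  87.1]
[557.6 170.2   3.5  54.9]
[558.5 100.2   4.7  32.3]
[552.4 233.1   5.1 121.8]
[559.4 167.5   5.5  82. ]
(array([0.39846969, 0.28208484, 0.21428677]), np.float64(80.67013791345941))
```

View pics/w11.png

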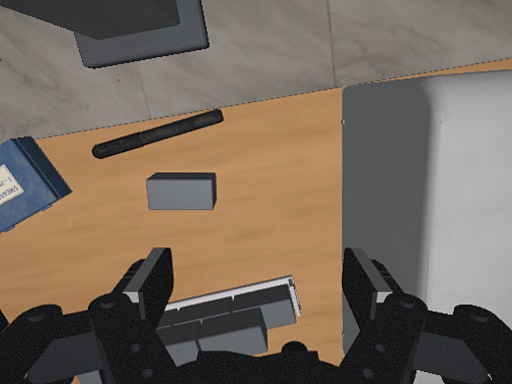

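The brick now shows at (181,193), further from the pen, so it was knocked aside. I'll refit it over a wider range.

```bash
python3 - <<'E'
from h import *
w=view("wrist");g=unproj([[181,194]],.032,"wrist",w[1])[0];print(g)
q=fit(brick(.032),(g[0],g[1],np.radians(-9)),[w],.015,.3);print(q)
print(row(q[0],q[1],214,90+q[2]))
E
```

```text
[0.40283271 0.20725746 0.032     ]
[403.4 205.4  -9.3 219.6]
[-1.155e-01 -4.989e-01  1.800e-03 -2.000e-04]
```

```bash
python3 -m creep '0.9 -0.05 -0.25 0 0;0.9 -0.116 -0.499 0 0;0.9 -0.116 -0.499 0.3 0;0.9 -0.116 -0.499 0.63 0;0.9 -0.116 -0.499 0.63 0;0.9 -0.116 -0.499 0.63 0;0.9 -0.116 -0.499 0.63 0'
python3 - <<'E'
from h import *
w=view("wrist")
q=fit(brick(.032),(.4034,.2054,np.radians(-9)),[w],.012,.2);print(q)
print(tool(),row(q[0],q[1],26,90+q[2]))
E
```

```text
clock: 40.65
eef_pos: [0.4051, 0.2064, 0.122]
tool_rot: [0.081, 0.997, 0.001, 0.002]
ft_force: [0.4, -0.9, 0.8]
grip_width: 0.0767
grasp_force: 0.0
[403.3 205.5  -9.4 197.8]
(array([0.40487751, 0.20627109, 0.12176815]), np.float64(80.65685974442464)) [ 9.500e-03 -6.800e-03  6.385e-01  3.000e-04]
```

```bash
python3 -m creep '0.9 0.005 -0.005 0.3 0;0.9 0.005 -0.005 0.63 0;0.9 0.005 -0.005 0.63 0;0.9 0.005 -0.005 0.63 0;0.9 0.005 -0.005 0.63 0;0.9 0.005 -0.005 0.63 0;0 0.005 -0.005 0.63 0;0 0.005 -0.005 0.63 0;0 0.005 -0.005 0.63 0;0 0.005 -0.005 0.63 0;0 0.005 -0.005 0.63 0' && python3 -m creep '0 0 0 -0.2 0;0 0 0 -0.5 0;0 0 0 -0.8 0;0 0 0 -1 0;0 0 0 -1 0;0 0 0 -1 0;0 0 0 -1 0;0 0 0 -1 0'; python3 -c "
from h import *
print(tool(),row(555.8,199.3,178,95))"
```

```text
clock: 42.08
eef_pos: [0.4033, 0.205, 0.0266]
tool_rot: [0.082, 0.997, 0.0, 0.001]
ft_force: [-1.1, -0.8, 7.7]
grip_width: 0.0634
grasp_force: 65.9
clock: 43.08
eef_pos: [0.4018, 0.2044, 0.1739]
tool_rot: [0.082, 0.997, -0.001, -0.001]
ft_force: [0.3, -1.0, -6.0]
grip_width: 0.0631
grasp_force: 71.6
(array([0.40175742, 0.2043536 , 0.17386398]), np.float64(80.63936545903594)) [-1.0188  0.1338 -0.0276 -0.0798]
```

```bash
python3 -m creep '0 -0.3 0.05 0 -0.04;0 -0.6 0.1 0 -0.08;0 -1 0.134 0 -0.08;0 -1 0.134 0 -0.08;0 -1 0.134 0 -0.08;0 -1 0.134 0 -0.08;0 -1 0.134 0 -0.08'; python3 - <<'E'
from h import *
w=view("wrist");cv2.imwrite("pics/w12.png",w[0][:,:,::-1])
e,f=tool();r=np.radians
for dz in(.0045,.0055,.0065):print(fit(brick(e[2]+dz),(*e[:2],r(f-90)),[w],.01,.06))
for g in((.5587,.1665),(.5645,.1005),(.553,.232)):print(fit(brick(.07),(*g,r(5)),[w],.006,.06))
print(e,f,row(555.8,199.3,110,95))
E
```

```text
clock: 43.95
eef_pos: [0.553, 0.2005, 0.1758]
tool_rot: [-0.044, 0.999, 0.0, 0.0]
ft_force: [-0.0, -0.3, -6.1]
grip_width: 0.0627
grasp_force: 71.4
[553.6 201.3   5.1 173.8]
[552.8 201.3   5.1 160. ]
[552.  201.7   5.1 137.3]
[558.1 166.7   5.9 163.9]
[564.3 100.8   5.1 170.3]
[552.3 233.1   3.7 136.6]
[0.55317467 0.20046069 0.17592823] 95.082014358567 [-0.0167 -0.0093  0.4395  0.0005]
```

View pics/w12.png

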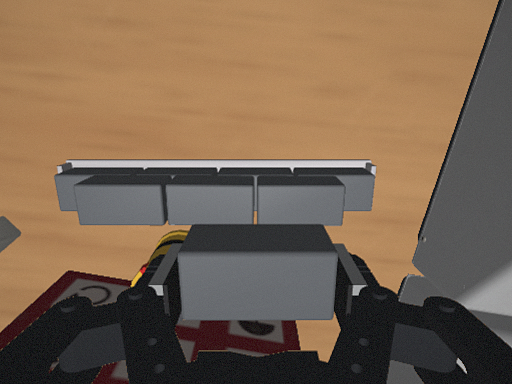

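The second course, at (77–343, 180–222), is straight with even joints. The held brick at (257,275) is square.

```bash
python3 -m creep '0 -0.016 -0.009 0.2 0;0 -0.016 -0.009 0.4 0;0 -0.016 -0.009 0.48 0;0 -0.016 -0.009 0.48 0;0 -0.016 -0.009 0.48 0;0 -0.016 -0.009 0.48 0;0 -0.016 -0.009 0.48 0' ; python3 -c "
from h import *
print(tool(),row(555.6,199.1,97,95))"
```

```text
clock: 44.88
eef_pos: [0.5569, 0.1992, 0.1042]
tool_rot: [-0.044, 0.999, 0.0, 0.001]
ft_force: [-0.1, -0.9, -6.1]
grip_width: 0.0628
grasp_force: 71.2
(array([0.55687267, 0.19924527, 0.10422106]), np.float64(95.03587689542661)) [ 0.0085 -0.0002  0.0481  0.0002]
```

```bash
python3 -m creep '0 0.003 0 0.02 0;0 0.003 0 0.04 0;0 0.003 0 0.04 0;0 0.003 0 0.04 0' && python3 -m creep '0 0 0 0.008 0;0 0 0 0.008 0'  && python3 -m creep '0 0 0 0.006 0;0 0 0 0.006 0'
```

```text
clock: 45.38
eef_pos: [0.5558, 0.199, 0.0971]
tool_rot: [-0.044, 0.999, -0.0, -0.0]
ft_force: [1.0, 0.3, -6.7]
grip_width: 0.0626
grasp_force: 71.4
clock: 45.62
eef_pos: [0.556, 0.199, 0.0967]
tool_rot: [-0.044, 0.999, 0.0, 0.0]
ft_force: [-1.3, -1.1, -0.9]
grip_width: 0.0629
grasp_force: 71.8
clock: 45.88
eef_pos: [0.556, 0.199, 0.0967]
tool_rot: [-0.044, 0.999, 0.0, 0.001]
ft_force: [-3.5, -1.7, 5.7]
grip_width: 0.0627
grasp_force: 72.9
```

Contact is made. I'll release, rise, back off and check everything.

```bash
python3 -m creep '0.8 0 0 -0.005 0;0.85 0 0 -0.005 0;0.85 0 0 -0.005 0;0.85 0 0 -0.005 0;0.85 0 0 -0.3 0;0.85 0 0 -0.6 0;0.85 0 0 -1 0;0.85 0.3 0 -1 0;0.85 0.5 0 -1 0;0.85 0.5 0 -1 0;0.85 0.5 0 -1 0;0.85 0.5 0 -1 0'; python3 - <<'E'
from h import *
w=view("wrist");cv2.imwrite("pics/w13.png",w[0][:,:,::-1]);r=np.radians
for g in((.5587,.1665),(.5645,.1005),(.553,.232)):print(fit(brick(.07),(*g,r(5)),[w],.006,.06))
print(fit(brick(.102),(.5556,.1995,r(5)),[w],.01,.1),fit(FOOT,(.5587,.1664,r(5)),[w],.006,.05))
camera("top")
for d in cut_out("brick_1","top"):print(round(d["conf"],2),rect(d["pixels"],.032,"top"))
E
```

```text
clock: 47.38
eef_pos: [0.4821, 0.1926, 0.245]
tool_rot: [-0.044, 0.999, 0.0, 0.0]
ft_force: [-0.2, -0.4, 0.0]
grip_width: 0.0725
grasp_force: 0.0
[558.5 163.3   6.2 114.2]
[564.5 100.6   5.  141.9]
[552.3 233.1   3.8 102.3]
[556.2 200.    4.8 172.2] [559.5 167.7   5.  130.4]
```

View pics/w13.png

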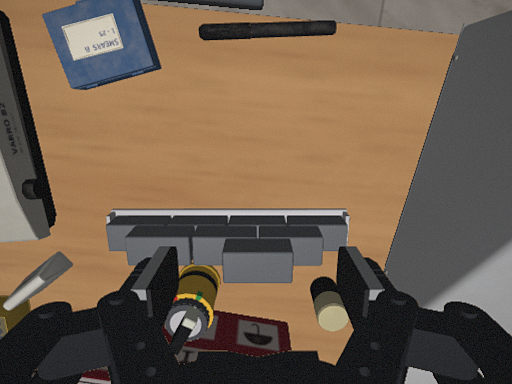

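The wall is complete: second course at (125–322, 228–262) and the third-course brick centred over a joint at (258,262). The pointer at (188,323) is at green, and no loose bricks remain on the desk.

```bash
python3 -c "
from workcell import ticket
print(ticket.job_done())"
```

```text
the job is handed in; nothing more can be done
None
```

The collar is locked with its pointer at the green mark. All four bricks are laid in running bond, three in the second course (askew brick set right) and one in the third at seat_b2, and the job is handed in at about 47 s.

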